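# Soap and snap the drain stopper into a casting mould

## Task

Take the orange stopper from the wooden rack by its handle, dip its tip well into the blue soap pot, then press it straight down into the black collar on top of the plaster mould until it snaps in and its flange is fully home on the collar. Finish while still gripping the stopper and pushing it down firmly: do not let go and do not relax the push. Leave the other stoppers, the pot and everything else standing where they are.

Things in the scene. Friction and masses are not known exactly. Their poses are not given: they have to be found in the camera images.
- stopper: Orange plastic stopper, round about its z, about 0.08 kg. Origin: centre of its flange's underside. Flange: diameter 48, z 0 to +6. Handle: plain cylinder, diameter 26, z +6 to +56; grip from above, any yaw. Below: neck of diameter 16 (to z -9), bulge of diameter 24 (z -16 to -18.5), then a cone to the tip. Starts upright in one of the rack's three holes, flange resting on the rack's top.
- stopper_tip (a point): The tip of the orange stopper's cone, on its axis, 34 mm below its origin (the flange's underside).
- pot: The soap pot: small open round blue ceramic cup, rim diameter 72, wall 4, height 60, empty but for a film, 0.3 kg, loose. Origin: centre of its underside, on the table.
- pot_rim (a point): Centre of the pot's open mouth, at the height of its rim.
- mould: Plaster mould, fixed: off-white block 180 (its x) x 130 (its y) x 84 tall, black rubber band round it, black plastic collar (diameter 64, 16 tall, upright bore) on its top, 30 mm from the centre towards its +x. Origin: centre of its underside.
- collar: Black collar; origin: centre of its top face, 100 above the table. Bore 28 wide; sprung balls 8 below the top leave an 18 gap. Pushing the stopper in, they resist from a flange height of about 17; the force rises to about 10 N and drops suddenly at about 11 as the bulge passes; the balls then pull it down (about 12 N), and the flange lands on the rigid top. Home: stopper origin = this point.
- rack: The wooden stopper rack, fixed: block 240 (its x) x 75 (its y) x 50 tall, three holes of diameter 29 in a row along its x, 80 mm apart, the middle one at its centre. Origin: centre of its underside.
- stopper_green: Green stopper. Same shape and size as the orange stopper, stands in another hole of the rack; not needed, leave it alone.
- stopper_blue: Blue stopper. Same shape and size as the orange stopper, stands in another hole of the rack; not needed, leave it alone.
- stein_a: A cast stein, off-white clay, 120 tall, body diameter about 88, handle sticking out to its own +y up to 78 from the axis; stands at the far side of the table. Origin: centre of its underside. Leave it alone.
- stein_b: Another cast stein, off-white clay, 120 tall, body diameter about 88, handle sticking out to its own +y up to 78 from the axis; stands at the far side of the table. Origin: centre of its underside. Leave it alone.
- slip_jar: Closed white jar with a grey cap, diameter 70, 90 tall, at the far side of the table. Origin: centre of its underside. Leave it alone.
- scraper: Spatula-like scraper lying flat at the far right of the table, about 200 long along its x. Origin: its underside. Leave it alone.

How it is judged:
On the way, in this order (a step that is already met when the one before it is completed fails the run):
1. the held orange stopper's tip is dipped at least 10 mm below the pot's rim, inside the pot (z of stopper_tip in the frame of pot_rim between -0.06 and -0.01 m and horizontal distance between stopper_tip and pot_rim below 0.03 m and contact force between the fingers and stopper above 0.5 N), for 0.1 s.
2. the stopper is snapped home in the collar and pressed down (z of stopper in the frame of collar below 0.0025 m and horizontal distance between stopper and collar below 0.005 m and angle between stopper's own z axis and vertical below 0.08 rad and contact force between stopper and collar above 4 N and contact force between the fingers and stopper above 1 N), for 0.2 s.
At the end, for the whole second after the job is handed in: The orange stopper's flange is home on the collar (within 2.5 mm in height, 5 mm sideways, tilted less than 0.08 rad), the fingers still hold it (contact over 1 N) and push it onto the collar with more than 4 N, through the last second (all of step 2); the arm keeps its last pose, push and grip.
It fails at once if the soap pot is shifted by more than 30 mm or tipped over (distance of pot from where it was at the start of the episode above 0.03 m or angle between pot's own z axis and vertical above 0.4 rad).
It fails at once if the green or the blue stopper is shifted by more than 30 mm or tipped over (distance of any of stopper_green, stopper_blue from where it was at the start of the episode above 0.03 m or angle between any of stopper_green, stopper_blue's own z axis and vertical above 0.4 rad).
It fails at once if a stein, the jar or the scraper is shifted by more than 30 mm or tipped over (distance of any of stein_a, stein_b, slip_jar, scraper from where it was at the start of the episode above 0.03 m or angle between any of stein_a, stein_b, slip_jar, scraper's own z axis and vertical above 0.4 rad).
It also fails if it takes over 54 s, if anything falls off the work surface, if the arm or the gripper's body presses on something with over 40 N, if the wrist force passes 120 N, or if a joint passes its speed limit or range.

## Robot

A 7-joint arm with a two-finger parallel gripper is mounted at the origin on the work surface. World frame = base frame: x ahead of the robot, y to its left, z up, the work surface at z = 0. Lengths are in m, angles in rad, forces in N, time in s.
With the tool pointing down it reaches from about 0.35 to 0.9 m from the base axis. Payload 8.1 kg.
Tool frame: the origin (TCP) lies midway between the tips of the shut fingers; the grasp point (between the pads) lies 19 mm behind it; z points along the fingers, y is the line along which they close (so a half turn about z gives the same grasp; the last joint's range is limited). The gripper opens to 92 mm and grips with 3 to 60 N. Pads are 19 mm wide; open, the fingers measure 130 mm over their backs; the gripper's body (75 mm by 190 mm) begins 47 mm behind the grasp point.
Start: joints at [-1.256, 0.434, 0.025, 1.573, -0.012, 1.134, -0.075], TCP at [0.254, 0.571, 0.227] pointing down, gripper open.
Joint ranges: [-2.62, 2.62], [-0.44, 2.09], [-1.27, 1.32], [0.08, 2.57], [-1.32, 4.46], [0.12, 2], [-2.74, 2.74]. Speed limits (rad/s): [2.22, 2.22, 3.01, 3.01, 3.14, 3.14, 3.14].

## Interface

Orientations are given as a rotation vector (axis times angle).
In Python, from cell import manip gives the robot as it stands.
- The arm moves only by the tool send_rows, never from a script. Its argument "deltas" is a list of rows, each an object with "travel": the shift along the tool's x, y, z as a fraction of full scale, a list of three; "twist": the turn, a rotation vector about the tool's x, y, z as a fraction of full scale, a list of three. In form: [{"travel": [dx, dy, dz], "twist": [rx, ry, rz]}, ...]. A call has 1 to 12 rows; each row shifts and turns the commanded pose from where the row before left it, along the tool's axes as they then stand; what a row does not reach is not made up. Full scale, the value 1, is 150 mm for a shift and 90 degrees for a turn. A row lasts 1/10 s, in which the tool goes at most 50 mm and 8.59 degrees, less where a joint would pass 70% of its speed; a pose out of reach is approached as far as the arm can. A call with a number of a shift or a turn outside -1 to 1 is refused whole. A call with a gripper value outside its range is refused whole. "grip" is the opening, from -1 (shut) to 1 (fully open), set as the call begins (left out, the last holds). The fingers move at their own pace and stop on an object; "squeeze" is the grip in N (left out, the last holds). Time passes only in rows, so rows that do not move let the fingers close. It gives the time, the measured TCP pose, the force, the opening and the grip force at its end, in the units of the state.
- manip.read_state(): the state, without advancing time (a new reading comes with each control period).
- manip.read_camera(name): name is "scene" or "top" or "wrist"; returns a dict with "image" (420x560x3 uint8, blue, green, red), "camera_matrix" (3x3 intrinsics, pixels), "view" (4x4, takes a point from world to camera coordinates). Camera axes: x right, y down, z forward; pixel columns grow to the right and rows downward; lengths in m; the calibration is good to about 2 mm. The wrist camera is an equidistant fisheye: a pixel r from the principal point sees the ray r / f radians off the axis. A picture is of the moment at which its call begins. There is no depth.
- manip.close_job(): hands the job in; it is judged then, once.
The state is a dict: "clock": time; "qpos": joint angles; "qd": joint speeds; "effort": joint torques, N m; "eef_pos": TCP position; "ee_rot": TCP orientation; "wrist_force": force on the tool from outside, world axes, zero at the start; "torque": the same for the moment, N m; "width": opening from 0.0 (shut) to 1.0 (fully open); "finger_force": force on a finger pad.
Only numpy, scipy, OpenCV 4.12 (cv2) and the standard library are available. Lean on these libraries where they do the work, as an engineer would, in place of code of your own. Each camera call takes 0.05 s, during which the arm holds its last target. There are 200 camera calls.

## Working session

There is one attempt and no reset: what is moved stays moved. The work goes in short steps, Python scripts to look and compute and a tool call to move; the robot and the scene stay as the last step left them, time stands still between calls to the robot, and variables do not carry over. Pictures are saved under pics/ and viewed, at most 10 in all, crops included, and the job is handed in when it is done.

Besides the shell and the picture viewer there is one more tool, called as name(argument=value, ...) on one line, values as JSON. send_rows: Moves the arm, as the interface text tells. Shift numbers are shares of 150 mm and turn numbers shares of 90 degrees, none past 1 either way. Its arguments: {"type":"object","properties":{"deltas":{"type":"array"},"grip":{"type":"number"},"squeeze":{"type":"number"}},"required":["deltas"]}

```bash
mkdir -p pics
python3 - <<'E'
from cell import manip
import cv2,numpy as np,pickle
s=manip.read_state();print(s)
d={}
for n in("scene","top","wrist"):
    c=manip.read_camera(n);d[n]=c;cv2.imwrite(f"pics/{n}0.png",c["image"]);print(n,c["camera_matrix"].tolist(),c["view"].tolist())
pickle.dump(d,open("c0.pkl","wb"))
cv2.imwrite("pics/st0.png",cv2.resize(np.hstack([d["scene"]["image"],d["top"]["image"]]),(800,300)))
E
```

```text
{'clock': 0.0, 'qpos': array([-1.25562094,  0.4351831 ,  0.02496465,  1.5741209 , -0.01159596,
        1.13398366, -0.07509401]), 'qd': array([-0.00068215,  0.00080091,  0.00013179, -0.00066827,  0.00215461,
        0.00147933,  0.00035682]), 'effort': array([-9.93490175e-04, -6.67865753e+01,  9.84255932e-01, -3.14463723e+01,
       -6.07044459e-02,  4.28433577e-02,  1.52923294e-04]), 'eef_pos': array([0.25341942, 0.57074961, 0.22596044]), 'ee_rot': array([-6.51524135e-01, -3.07310360e+00,  2.41776574e-03]), 'wrist_force': array([-0.00756687, -0.23042158,  0.52561125]), 'torque': array([0.03436573, 0.00208688, 0.02939727]), 'finger_force': 0.0, 'width': 0.9985867722642435}
scene [[380.915782720536, 0.0, 274.82528378885814], [0.0, 380.915782720536, 200.5514807738282], [0.0, 0.0, 1.0]] [[-0.44898393454706165, 0.8934097434816465, -0.015246533071451423, 0.2735140374605701], [0.7106898097866048, 0.34671140385229726, -0.6121365833735548, -0.35736102812765813], [-0.5416026410424157, -0.2856750473717089, -0.7906050509104102, 1.3159727697542103], [0.0, 0.0, 0.0, 1.0]]
top [[384.6826801046172, 0.0, 284.65874573763347], [0.0, 384.6826801046172, 211.23229264887718], [0.0, 0.0, 1.0]] [[0.01483151608778344, -0.9997387802826021, 0.017389575313768932, -0.016754259114349253], [-0.981792737230954, -0.017854756628909278, -0.18911432728979943, 0.6164977519253374], [0.18937541353377632, -0.014268106558960048, -0.9818010867197764, 0.7717496441921007], [0.0, 0.0, 0.0, 1.0]]
wrist [[325.19226210127806, 0.0, 276.5088046600557], [0.0, 325.19226210127806, 206.4683573820928], [0.0, 0.0, 1.0]] [[0.40626742019719747, 0.9137540472764785, -0.0005695368041339437, -0.6240353756220206], [0.8749061964801752, -0.3888151796677406, 0.28872461519679565, -0.035629267912404686], [0.2636018411295888, -0.11779769584249092, -0.9574120179981518, 0.3903345140806777], [0.0, 0.0, 0.0, 1.0]]
```

View pics/top0.png

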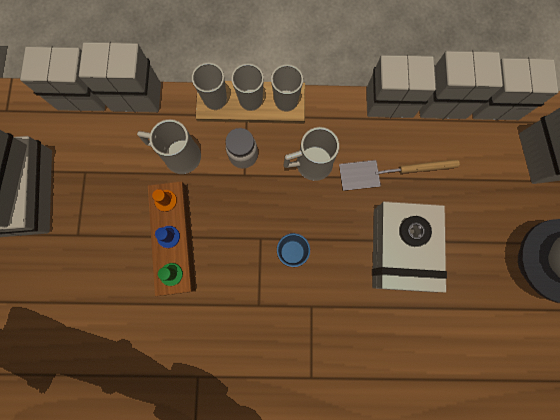

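View pics/scene0.png

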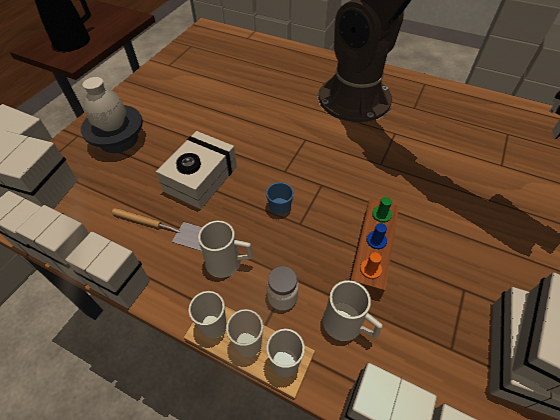

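```bash
cat > h.py <<'E'
import numpy as np
def ray(c,u,v,fish=False):
    K,V=c["camera_matrix"],c["view"]
    x,y=(u-K[0,2])/K[0,0],(v-K[1,2])/K[1,1]
    if fish:
        r=np.hypot(x,y); s=np.sinc(r/np.pi); d=np.array([x*s,y*s,np.cos(r)])
    else: d=np.array([x,y,1.])
    R=V[:3,:3]; return -R.T@V[:3,3], R.T@d
def atz(c,u,v,z,fish=False):
    o,d=ray(c,u,v,fish); return o+d*(z-o[2])/d[2]
E
python3 - <<'E'
import pickle,cv2,numpy as np
d=pickle.load(open("c0.pkl","rb"))
B=[("top",145,180),("top",265,225),("top",390,205),("scene",345,240),("scene",255,170),("scene",165,135)]
t=[cv2.resize(d[n]["image"][y:y+50,x:x+50],(260,260),interpolation=cv2.INTER_CUBIC) for n,x,y in B]
cv2.imwrite("pics/m1.png",np.vstack([np.hstack(t[:3]),np.hstack(t[3:])]))
E
```

```text
(no output)
```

View pics/m1.png

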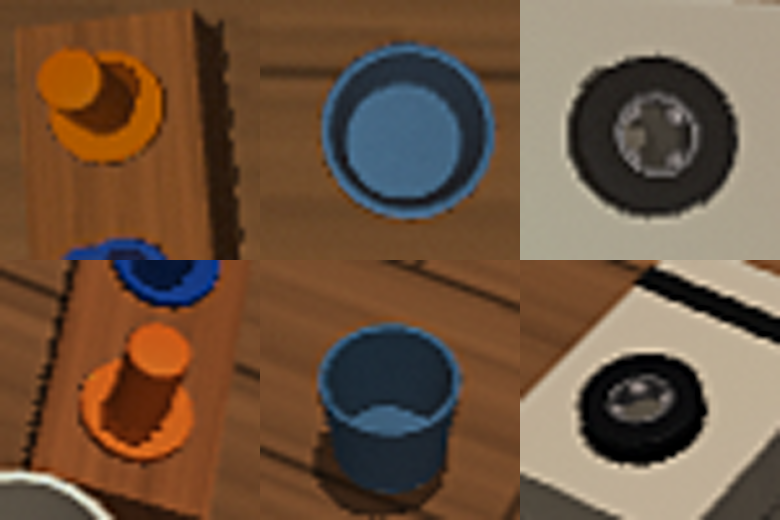

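The mosaic (5.2x crops) shows the handle top at top-cam crop (68,80), pot rim at (148,131) and bore at (136,134). In the scene crops they are at (160,89), (129,120) and (120,139).

Run:
```python
import pickle,numpy as np
from h import *
from scipy.spatial.transform import Rotation as R
d=pickle.load(open("c0.pkl","rb"))
for nm,z,a,b in [("handle",.106,(145,180,68,80),(345,240,160,89)),("flange",.056,(145,180,106,106),(345,240,137,148)),("rim",.06,(265,225,148,131),(255,170,129.5,120.5)),("bore",.1,(390,205,136,134),(165,135,120,139))]:
    rs=[]
    for n,(x,y,u,v) in(("top",a),("scene",b)):
        u=x+(u+.5)/5.2-.5;v=y+(v+.5)/5.2-.5
        print(nm,n,atz(d[n],u,v,z).round(4)); rs.append(ray(d[n],u,v))
    A=np.zeros((3,3));q=np.zeros(3)
    for o,e in rs:
        e=e/np.linalg.norm(e);P=np.eye(3)-np.outer(e,e);A+=P;q+=P@o
    print(nm,"tri",np.linalg.solve(A,q).round(4))
print(R.from_rotvec([-6.51524135e-01, -3.07310360e+00,  2.41776574e-03]).as_matrix().round(3))
```

```text
handle top [0.6367 0.2536 0.106 ]
handle scene [0.6378 0.2565 0.106 ]
handle tri [0.6369 0.2555 0.1037]
flange top [0.6374 0.2532 0.056 ]
flange scene [0.6385 0.2565 0.056 ]
flange tri [0.6376 0.2553 0.0533]
rim top [ 0.5337 -0.0256  0.06  ]
rim scene [ 0.5369 -0.0218  0.06  ]
rim tri [ 0.5337 -0.0247  0.0551]
bore top [ 0.5738 -0.2745  0.1   ]
bore scene [ 0.5762 -0.2716  0.1   ]
bore tri [ 0.574  -0.2749  0.0967]
[[-0.914  0.406 -0.   ]
 [ 0.406  0.914 -0.001]
 [-0.    -0.002 -1.   ]]
```

send_rows(deltas=[{"travel": [0,0,0],"twist": [0,0,-0.089]},{"travel": [0,0,0],"twist": [0,0,-0.089]},{"travel": [0,0,0],"twist": [0,0,-0.088]},{"travel": [0,0,0],"twist": [0,0,0]}], grip=1, squeeze=50)

```text
clock: 0.55
eef_pos: [0.2537, 0.571, 0.2264]
ee_rot: [0.003, -3.141, 0.001]
wrist_force: [0.6, 0.0, 0.5]
width: 1.002
finger_force: 0.0
```

send_rows(deltas=[{"travel": [-0.232,-0.191,0],"twist": [0,0,0]},{"travel": [-0.232,-0.191,0],"twist": [0,0,0]},{"travel": [-0.232,-0.191,0],"twist": [0,0,0]},{"travel": [-0.232,-0.191,0],"twist": [0,0,0]},{"travel": [-0.232,-0.191,0],"twist": [0,0,0]},{"travel": [-0.232,-0.191,0],"twist": [0,0,0]},{"travel": [-0.232,-0.191,0],"twist": [0,0,0]},{"travel": [-0.232,-0.191,0],"twist": [0,0,0]},{"travel": [-0.232,-0.191,0],"twist": [0,0,0]},{"travel": [-0.232,-0.191,0],"twist": [0,0,0]},{"travel": [-0.23,-0.19,0],"twist": [0,0,0]},{"travel": [0,0,0],"twist": [0,0,0]}])

```text
clock: 1.75
eef_pos: [0.6411, 0.2483, 0.2261]
ee_rot: [0.022, 3.139, -0.007]
wrist_force: [-0.2, -1.4, 0.5]
width: 1.003
finger_force: 0.0
```

Run:
```python
from cell import manip
import cv2,pickle
from scipy.spatial.transform import Rotation as R
s=manip.read_state();print(s["clock"],s["eef_pos"],s["wrist_force"],R.from_rotvec(s["ee_rot"]).as_matrix().round(4))
c=manip.read_camera("wrist");pickle.dump(c,open("w1.pkl","wb"));cv2.imwrite("pics/w1.png",c["image"])
```

```text
1.75 [0.64105164 0.24831981 0.2260531 ] [-0.21941384 -1.37295152  0.53360003] [[-0.9999  0.014   0.0023]
 [ 0.014   0.9999 -0.0047]
 [-0.0024 -0.0047 -1.    ]]
```

View pics/w1.png

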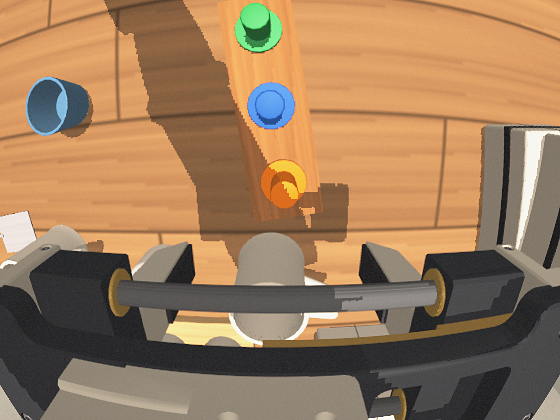

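Wrist view: orange handle top at about (288,191), flange centre at about (284,182), with the pot on the left at (50,106).

Run:
```python
import pickle,cv2,numpy as np
from h import *
from cell import manip
s=manip.read_state();print(s["eef_pos"],s["ee_rot"])
c=manip.read_camera("wrist");pickle.dump(c,open("w1.pkl","wb"))
o,_=ray(c,0,0);print("cam",o)
im=c["image"][150:220,245:325];cv2.imwrite("pics/w2.png",cv2.resize(im,(800,700)[:2] if 0 else (640,560),interpolation=cv2.INTER_CUBIC))
for u,v,z in((288,191,.106),(284,182,.056)):print(atz(c,u,v,z,True))
```

```text
[0.63852445 0.25202193 0.22604386] [ 0.01643314  3.14102585 -0.00355783]
cam [0.56000758 0.25277713 0.38360839]
[0.6298238  0.26172865 0.106     ]
[0.63278212 0.25923472 0.056     ]
```

View pics/w2.png

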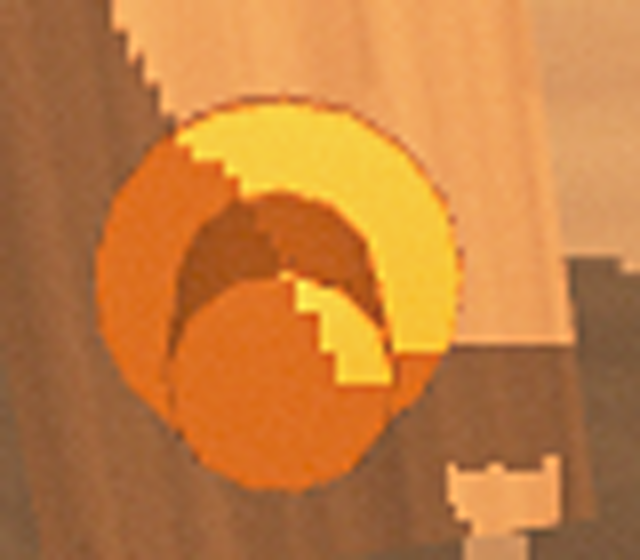

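Run:
```python
import pickle
from h import *
from cell import manip
s=manip.read_state();print(s["eef_pos"],s["ee_rot"],s["clock"])
c=pickle.load(open("w1.pkl","rb"))
for u,v,z in((279.7,197.4,.106),(279.4,183.9,.056)):print(atz(c,u,v,z,True))
```

```text
[0.63672963 0.25481043 0.2261174 ] [-9.98353459e-03 -3.14096229e+00  9.25924238e-04] 1.85
[0.63558917 0.25437363 0.106     ]
[0.63474635 0.25447368 0.056     ]
```

send_rows(deltas=[{"travel": [0.006,0,0.15],"twist": [0,0,0]},{"travel": [0,0,0.15],"twist": [0,0,0]},{"travel": [0,0,0.15],"twist": [0,0,0]},{"travel": [0,0,0.15],"twist": [0,0,0]},{"travel": [0,0,0.15],"twist": [0,0,0]},{"travel": [0,0,0.12],"twist": [0,0,0]},{"travel": [0,0,0.1],"twist": [0,0,0]},{"travel": [0,0,0.09],"twist": [0,0,0]},{"travel": [0,0,0],"twist": [0,0,0]},{"travel": [0,0,0],"twist": [0,0,0]},{"travel": [0,0,0],"twist": [0,0,0]},{"travel": [0,0,0],"twist": [0,0,0]}])

```text
clock: 3.05
eef_pos: [0.6358, 0.2564, 0.0688]
ee_rot: [0.001, 3.14, 0.001]
wrist_force: [0.1, 0.0, -0.5]
width: 1.002
finger_force: 0.0
```

send_rows(deltas=[{"travel": [0,0,0],"twist": [0,0,0]},{"travel": [0,0,0],"twist": [0,0,0]},{"travel": [0,0,0],"twist": [0,0,0]},{"travel": [0,0,0],"twist": [0,0,0]},{"travel": [0,0,0],"twist": [0,0,0]},{"travel": [0,0,0],"twist": [0,0,0]},{"travel": [0,0,0],"twist": [0,0,0]},{"travel": [0,0,0],"twist": [0,0,0]}], grip=-1, squeeze=50)

```text
clock: 3.85
eef_pos: [0.6352, 0.2562, 0.0677]
ee_rot: [0.0, 3.142, 0.0]
wrist_force: [0.8, -0.3, 0.3]
width: 0.356
finger_force: 0.0
```

send_rows(deltas=[{"travel": [0,0,0],"twist": [0,0,0]},{"travel": [0,0,0],"twist": [0,0,0]},{"travel": [0,0,0],"twist": [0,0,0]},{"travel": [0,0,0],"twist": [0,0,0]},{"travel": [0,0,0],"twist": [0,0,0]},{"travel": [0,0,0],"twist": [0,0,0]}])

```text
clock: 4.45
eef_pos: [0.6352, 0.2562, 0.0677]
ee_rot: [0.0, 3.142, -0.0]
wrist_force: [-0.0, -1.2, -0.8]
width: 0.276
finger_force: 50.0
```

send_rows(deltas=[{"travel": [0,0,-0.08],"twist": [0,0,0]},{"travel": [0,0,-0.16],"twist": [0,0,0]},{"travel": [0,0,-0.16],"twist": [0,0,0]},{"travel": [0,0,-0.16],"twist": [0,0,0]},{"travel": [0,0,-0.16],"twist": [0,0,0]},{"travel": [0,0,-0.16],"twist": [0,0,0]},{"travel": [0,0,0],"twist": [0,0,0]},{"travel": [0,0,0],"twist": [0,0,0]}])

```text
clock: 5.25
eef_pos: [0.6353, 0.2564, 0.2006]
ee_rot: [-0.0, 3.14, 0.001]
wrist_force: [0.1, -0.3, -0.9]
width: 0.274
finger_force: 50.0
```

send_rows(deltas=[{"travel": [0.067,-0.186,0],"twist": [0,0,0]},{"travel": [0.067,-0.186,0],"twist": [0,0,0]},{"travel": [0.067,-0.186,0],"twist": [0,0,0]},{"travel": [0.067,-0.186,0],"twist": [0,0,0]},{"travel": [0.067,-0.186,0],"twist": [0,0,0]},{"travel": [0.067,-0.186,0],"twist": [0,0,0]},{"travel": [0.067,-0.186,0],"twist": [0,0,0]},{"travel": [0.067,-0.186,0],"twist": [0,0,0]},{"travel": [0.067,-0.186,0],"twist": [0,0,0]},{"travel": [0.067,-0.186,0],"twist": [0,0,0]},{"travel": [0,0,0],"twist": [0,0,0]},{"travel": [0,0,0],"twist": [0,0,0]}])

```text
clock: 6.45
eef_pos: [0.5339, -0.0233, 0.199]
ee_rot: [-0.003, -3.14, -0.0]
wrist_force: [0.7, 0.6, -1.6]
width: 0.275
finger_force: 50.0
```

Run:
```python
from cell import manip
import cv2,pickle
for i in range(4): c=manip.read_camera("wrist")
s=manip.read_state();print(s["clock"],s["eef_pos"],s["ee_rot"],s["wrist_force"],s["width"])
pickle.dump(c,open("w3.pkl","wb"));cv2.imwrite("pics/w3.png",c["image"])
```

```text
6.65 [ 0.53476306 -0.0215577   0.19934638] [ 2.66620870e-03 -3.14105757e+00 -6.08213442e-04] [ 0.14578924  0.27432718 -0.88468692] 0.27424372263902325
```

View pics/w3.png

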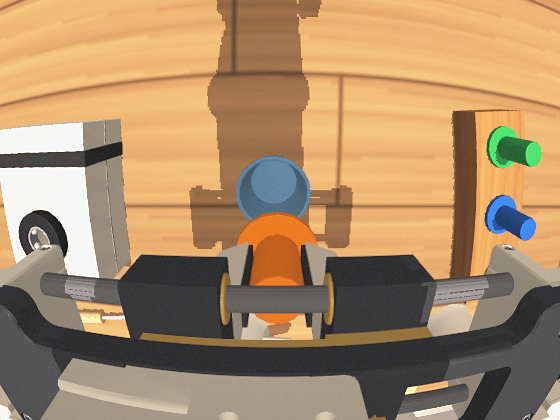

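Wrist view: the pot rim is centred at about column 273 and the held orange flange at about 276, so they line up. Dipping now.

send_rows(deltas=[{"travel": [0,-0.008,0.12],"twist": [0,0,0]},{"travel": [0,0,0.12],"twist": [0,0,0]},{"travel": [0,0,0.12],"twist": [0,0,0]},{"travel": [0,0,0.12],"twist": [0,0,0]},{"travel": [0,0,0.12],"twist": [0,0,0]},{"travel": [0,0,0.1],"twist": [0,0,0]},{"travel": [0,0,0.04],"twist": [0,0,0]},{"travel": [0,0,0],"twist": [0,0,0]},{"travel": [0,0,0],"twist": [0,0,0]},{"travel": [0,0,0],"twist": [0,0,0]},{"travel": [0,0,0],"twist": [0,0,0]},{"travel": [0,0,0],"twist": [0,0,0]}])

```text
clock: 7.85
eef_pos: [0.535, -0.024, 0.0892]
ee_rot: [0.0, 3.141, 0.0]
wrist_force: [-0.2, 0.8, -0.7]
width: 0.275
finger_force: 50.0
```

send_rows(deltas=[{"travel": [0,0,-0.1],"twist": [0,0,0]},{"travel": [0,0,-0.16],"twist": [0,0,0]},{"travel": [0,0,-0.16],"twist": [0,0,0]},{"travel": [0,0,-0.16],"twist": [0,0,0]},{"travel": [0,0,-0.16],"twist": [0,0,0]},{"travel": [0,0,0],"twist": [0,0,0]},{"travel": [0,0,0],"twist": [0,0,0]}])

```text
clock: 8.55
eef_pos: [0.5348, -0.024, 0.2]
ee_rot: [0.0, 3.14, 0.0]
wrist_force: [-0.4, 0.9, -1.0]
width: 0.274
finger_force: 50.0
```

send_rows(deltas=[{"travel": [-0.06,-0.165,0],"twist": [0,0,0]},{"travel": [-0.06,-0.165,0],"twist": [0,0,0]},{"travel": [-0.06,-0.165,0],"twist": [0,0,0]},{"travel": [-0.06,-0.165,0],"twist": [0,0,0]},{"travel": [-0.06,-0.165,0],"twist": [0,0,0]},{"travel": [-0.06,-0.165,0],"twist": [0,0,0]},{"travel": [-0.06,-0.165,0],"twist": [0,0,0]},{"travel": [-0.06,-0.165,0],"twist": [0,0,0]},{"travel": [-0.06,-0.165,0],"twist": [0,0,0]},{"travel": [-0.06,-0.165,0],"twist": [0,0,0]},{"travel": [0,0,0],"twist": [0,0,0]},{"travel": [0,0,0],"twist": [0,0,0]}])

```text
clock: 9.75
eef_pos: [0.6238, -0.2716, 0.1979]
ee_rot: [-0.002, -3.139, -0.002]
wrist_force: [-0.3, 0.4, -0.9]
width: 0.273
finger_force: 50.0
```

send_rows(deltas=[{"travel": [0,0,0],"twist": [0,0,0]},{"travel": [0,0,0],"twist": [0,0,0]},{"travel": [0,0,0],"twist": [0,0,0]}])

```text
clock: 10.05
eef_pos: [0.6247, -0.2704, 0.1998]
ee_rot: [-0.002, 3.142, 0.001]
wrist_force: [0.4, 0.5, -0.5]
width: 0.275
finger_force: 50.0
```

Run:
```python
from cell import manip
import cv2,pickle
from h import *
for i in range(2): c=manip.read_camera("wrist")
s=manip.read_state();print(s["clock"],s["eef_pos"],s["ee_rot"],s["wrist_force"],s["qd"].round(3))
print(ray(c,0,0)[0])
pickle.dump(c,open("w4.pkl","wb"));cv2.imwrite("pics/w4.png",cv2.resize(c["image"][130:270,190:377],(748,560),interpolation=cv2.INTER_CUBIC))
```

```text
10.15 [ 0.62472206 -0.27089014  0.19989484] [-1.09561856e-03  3.14137973e+00  2.24692402e-04] [-0.53878586 -0.29014912 -0.10121591] [ 0.004  0.002  0.003 -0.002  0.    -0.    -0.   ]
[ 0.54626762 -0.27117458  0.35746172]
```

View pics/w4.png

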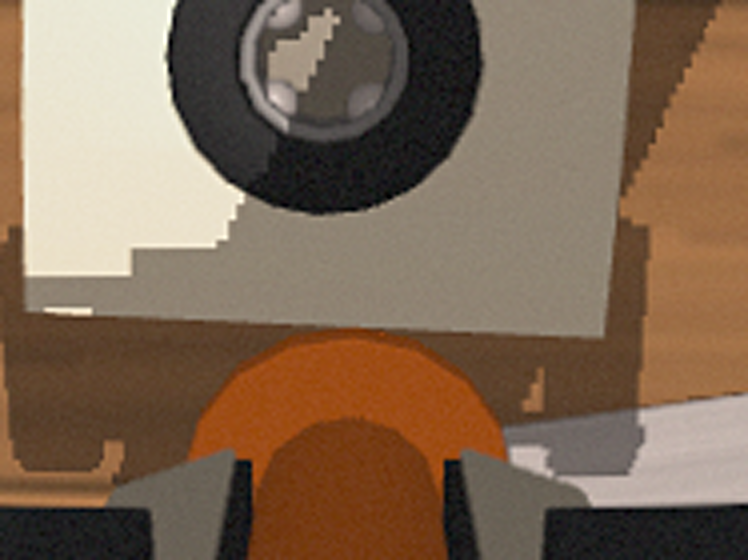

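Wrist crop (4x): the collar's outer edges are at x 168/483 with the bottom at y 213, and the bore ring is at 240/408 with its bottom at 142. The flange's outer edges are at x 190/507 with its top at y 330. I'll fit circles to these.

Run:
```python
import pickle,numpy as np
from h import *
from scipy.optimize import least_squares
c=pickle.load(open("w4.pkl","rb"));K,V=c["camera_matrix"],c["view"]
t=np.linspace(0,2*np.pi,720)
def proj(p):
    q=p@V[:3,:3].T+V[:3,3];r=np.hypot(q[:,0],q[:,1]);s=np.arctan2(r,q[:,2])/r
    return np.c_[q[:,0]*s,q[:,1]*s]*K[0,0]+[K[0,2],K[1,2]]
def box(x,y,z,R):
    p=proj(np.c_[x+R*np.cos(t),y+R*np.sin(t),0*t+z]);p=(p-[190,130]+.5)*4-.5
    return np.r_[p.min(0),p.max(0)]   # left,top,right,bottom
for n,z,R,m,x0 in(("collar",.1,.032,[168,None,483,213],(.574,-.272)),("bore",.1,.014,[240,None,408,142],(.574,-.272)),("flange",.1883,.024,[190,330,507,None],(.625,-.27))):
    k=[i for i in range(4) if m[i] is not None]
    f=lambda q:[box(q[0],q[1],z,q[2])[i]-m[i] for i in k]
    r=least_squares(f,[*x0,R],x_scale=.01);print(n,r.x.round(4))
    r=least_squares(lambda q:[box(q[0],q[1],z,R)[i]-m[i] for i in k],x0,x_scale=.01);print("  fixedR",r.x.round(4),r.fun.round(1))
```

```text
collar [ 0.5727 -0.2753  0.0313]
  fixedR [ 0.5721 -0.2753] [-3.6  3.5  0.1]
bore [ 0.5728 -0.2755  0.0166]
  fixedR [ 0.5754 -0.2755] [ 13.4 -13.4  -0.3]
flange [ 0.6233 -0.2708  0.0227]
  fixedR [ 0.6247 -0.2708] [-8.7  0.8  8.8]
```

send_rows(deltas=[{"travel": [0.115,-0.008,0],"twist": [0,0,0]},{"travel": [0.115,-0.008,0],"twist": [0,0,0]},{"travel": [0.115,-0.009,0],"twist": [0,0,0]},{"travel": [0,0,0.1],"twist": [0,0,0]},{"travel": [0,0,0.1],"twist": [0,0,0]},{"travel": [0,0,0.08],"twist": [0,0,0]},{"travel": [0,0,0],"twist": [0,0,0]},{"travel": [0,0,0],"twist": [0,0,0]},{"travel": [0,0,0],"twist": [0,0,0]}])

```text
clock: 11.05
eef_pos: [0.5735, -0.2754, 0.1585]
ee_rot: [-0.0, 3.141, -0.001]
wrist_force: [-0.3, -0.3, -1.6]
width: 0.274
finger_force: 50.0
```

Run:
```python
from cell import manip
import cv2,pickle,numpy as np
d={n:manip.read_camera(n) for n in("scene","top")}
s=manip.read_state();print(s["clock"],s["eef_pos"],s["ee_rot"],s["wrist_force"])
pickle.dump(d,open("w5.pkl","wb"))
f=lambda n,x,y:cv2.resize(d[n]["image"][y:y+80,x:x+60],(400,533),interpolation=cv2.INTER_CUBIC)
cv2.imwrite("pics/m5.png",np.hstack([f("scene",160,110),f("top",385,185)]))
```

```text
11.15 [ 0.57338683 -0.2754168   0.1584463 ] [ 2.65031123e-05  3.14048016e+00 -6.88223774e-04] [-0.22028363 -0.72226017 -1.25061247]
```

View pics/m5.png

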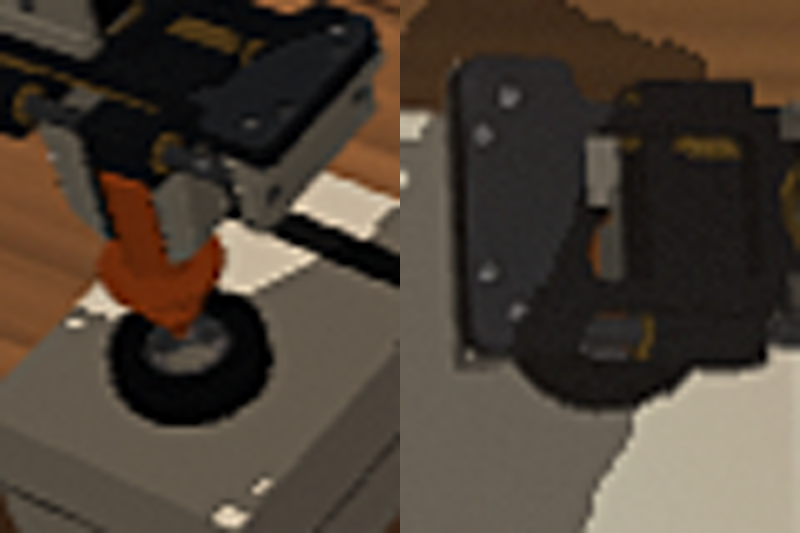

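Scene crop (6.67x): the tip is at (178,336), directly over the bore, whose ring spans 145–232.

Run:
```python
import pickle
from h import *
c=pickle.load(open("w5.pkl","rb"))["scene"]
for a,b in((178,336),(178,340),(176,334)):print(atz(c,160+(a+.5)/6.667-.5,110+(b+.5)/6.667-.5,.1067))
print(atz(c,160+(188.5+.5)/6.667-.5,110+(345+.5)/6.667-.5,.1))
```

```text
[ 0.57850532 -0.2728227   0.1067    ]
[ 0.58030063 -0.27157469  0.1067    ]
[ 0.57794984 -0.27415819  0.1067    ]
[ 0.5759984  -0.27116637  0.1       ]
```

send_rows(deltas=[{"travel": [0.006,0.006,0.04],"twist": [0,0,0]},{"travel": [0,0,0.035],"twist": [0,0,0]},{"travel": [0,0,0.035],"twist": [0,0,0]},{"travel": [0,0,0.03],"twist": [0,0,0]},{"travel": [0,0,0],"twist": [0,0,0]},{"travel": [0,0,0],"twist": [0,0,0]},{"travel": [0,0,0],"twist": [0,0,0]}])

```text
clock: 11.85
eef_pos: [0.5721, -0.2744, 0.1369]
ee_rot: [0.0, 3.141, -0.0]
wrist_force: [0.1, 0.3, -1.0]
width: 0.278
finger_force: 50.0
```

send_rows(deltas=[{"travel": [0,0,0.014],"twist": [0,0,0]},{"travel": [0,0,0.013],"twist": [0,0,0]},{"travel": [0,0,0.013],"twist": [0,0,0]},{"travel": [0,0,0],"twist": [0,0,0]},{"travel": [0,0,0],"twist": [0,0,0]}])

```text
clock: 12.35
eef_pos: [0.5725, -0.275, 0.1316]
ee_rot: [0.001, 3.14, -0.001]
wrist_force: [-1.9, -0.1, 5.9]
width: 0.276
finger_force: 50.0
```

send_rows(deltas=[{"travel": [0.004,0,0.014],"twist": [0,0,0]},{"travel": [0,0,0.014],"twist": [0,0,0]},{"travel": [0,0,0.014],"twist": [0,0,0]},{"travel": [0,0,0.014],"twist": [0,0,0]},{"travel": [0,0,0],"twist": [0,0,0]},{"travel": [0,0,0],"twist": [0,0,0]}])

```text
clock: 12.95
eef_pos: [0.571, -0.2744, 0.1214]
ee_rot: [-0.0, -3.14, -0.0]
wrist_force: [0.8, -2.5, -8.4]
width: 0.276
finger_force: 50.0
```

send_rows(deltas=[{"travel": [0,-0.003,0.01],"twist": [0,0,0]},{"travel": [0,0,0.01],"twist": [0,0,0]},{"travel": [0,0,0.01],"twist": [0,0,0]},{"travel": [0,0,0],"twist": [0,0,0]},{"travel": [0,0,0],"twist": [0,0,0]}])

```text
clock: 13.45
eef_pos: [0.5714, -0.2746, 0.1179]
ee_rot: [-0.0, 3.142, 0.0]
wrist_force: [0.2, -0.0, -2.3]
width: 0.271
finger_force: 50.0
```

send_rows(deltas=[{"travel": [0,0,0.01],"twist": [0,0,0]},{"travel": [0,0,0.01],"twist": [0,0,0]},{"travel": [0,0,0],"twist": [0,0,0]},{"travel": [0,0,0],"twist": [0,0,0]},{"travel": [0,0,0],"twist": [0,0,0]}])

```text
clock: 13.95
eef_pos: [0.5716, -0.2746, 0.1175]
ee_rot: [0.0, 3.14, 0.0]
wrist_force: [-7.4, 3.9, 22.3]
width: 0.273
finger_force: 50.0
```

send_rows(deltas=[{"travel": [0,0,0],"twist": [0,0,0]},{"travel": [0,0,0],"twist": [0,0,0]},{"travel": [0,0,0],"twist": [0,0,0]},{"travel": [0,0,0],"twist": [0,0,0]},{"travel": [0,0,0],"twist": [0,0,0]},{"travel": [0,0,0],"twist": [0,0,0]},{"travel": [0,0,0],"twist": [0,0,0]},{"travel": [0,0,0],"twist": [0,0,0]}])

```text
clock: 14.75
eef_pos: [0.5716, -0.2746, 0.1176]
ee_rot: [-0.0, 3.14, 0.0]
wrist_force: [-7.4, 5.1, 23.5]
width: 0.272
finger_force: 50.0
```

Run:
```python
from cell import manip
import cv2,numpy as np
c=manip.read_camera("scene")["image"]
s=manip.read_state();print(s["clock"],s["eef_pos"],s["wrist_force"],s["finger_force"])
a=cv2.resize(c[110:190,160:220],(390,520),interpolation=cv2.INTER_CUBIC)
b=cv2.resize(c[150:310,250:410][:,:120],(390,520))
cv2.imwrite("pics/m6.png",np.hstack([a,b]))
```

```text
14.8 [ 0.57161057 -0.2745885   0.11753993] [-7.66805231  4.0514778  22.74115079] 50.005125403404236
```

View pics/m6.png

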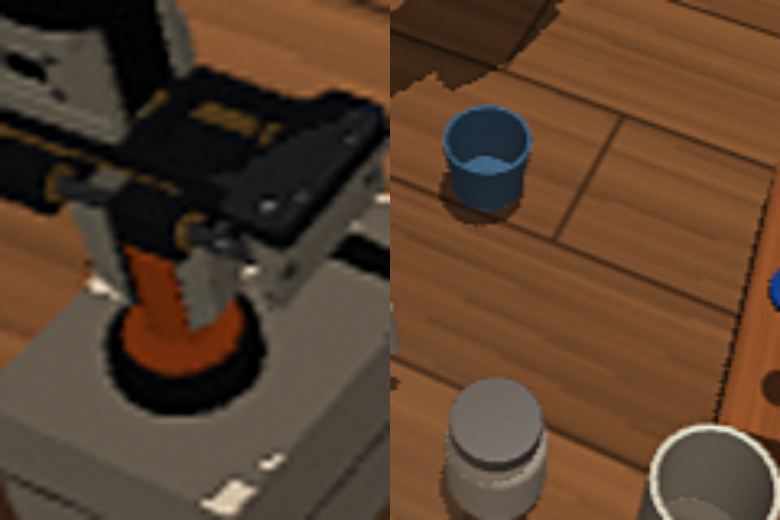

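The flange at (185,345) sits flat and centred on the black collar, and the pot at (487,155) is undisturbed. The push is steady at about 23 N, so I'm handing in.

```bash
python3 -c "
from cell import manip
print(manip.close_job())"
```

```text
the job is handed in; nothing more can be done
None
```

I dipped the orange stopper in the soap pot, snapped it home in the collar, and handed the job in at about 15 s, still gripping it at 50 N and pushing down at about 23 N; no verdict came back.

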